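# Move the washed breakfast boards from the drainer to their stand

## Robot

A 6-joint arm with a two-finger parallel gripper is mounted at the origin on a cart in front of the work surface, level with it; the furniture and walls round the work are solid. World frame = base frame: x ahead of the robot, y to its left, z up, the work surface at z = 0. Lengths are in m, angles in rad, forces in N, time in s.
With the tool pointing down it reaches from about 0.35 to 0.875 m from the base axis. Payload 15.5 kg.
Tool frame: the origin (TCP) lies on the centre line of the jaws, within the pads' length; the fingertips stand 22 mm ahead of it and the grasp point (between the pads) lies 3 mm ahead of it (arm.tips_ahead is the distance from the TCP to the fingertips, in m); z points along the fingers, y is the line along which they close (so a half turn about z gives the same grasp; the last joint's range is limited). The gripper opens to 85 mm and grips with 20 to 120 N. Pads are 22 mm wide; open, the fingers measure 114 mm over their backs; the gripper's body (76 mm by 85 mm) begins 54 mm behind the grasp point. The pads swing forward as they close: fully open they stand 13 mm farther back than shut.
Start: joints at [1.173, 0.494, 1.345, -0, 1.302, -0.096], TCP at [0.186, 0.597, 0.253] pointing down, gripper open.
Joint ranges: [-2.91, 2.91], [-0.82, 2.16], [0.22, 2.67], [-1.22, 4.37], [0.12, 2.79], [-3.08, 3.08]. Speed limits (rad/s): [1.89, 1.89, 2.57, 3.01, 3.01, 3.01].

## Interface

Orientations are given as a rotation vector (axis times angle).
In Python, from bench import arm gives the robot as it stands.
- The arm moves only by the shell command python3 -m handwheel 'ROWS' [OPENING] [FORCE]. ROWS is JSON, a list of rows, each a list of 2 entries, a list of its own where there are three numbers: the shift along the tool's x, y, z in mm, then the turn, a rotation vector about the tool's x, y, z in degrees. In form: [[[x, y, z], [wx, wy, wz]], ...]. A call has 1 to 8 rows; each row shifts and turns the commanded pose from where the row before left it, along the tool's axes as they then stand; what a row does not reach is not made up. A row lasts 1/10 s, in which the tool goes at most 50 mm and 8.59 degrees, less where a joint would pass 70% of its speed; a pose out of reach is approached as far as the arm can. A call is refused whole if a number of a shift passes 50 or a number of a turn 8.59, either way. A call with a gripper value outside its range is refused whole. OPENING is the closure in counts, from 0 (fully open) to 255 (shut), set as the call begins (- or left out, the last holds). The fingers move at their own pace and stop on an object; FORCE is the grip in N (left out, the last holds). Time passes only in rows, so rows that do not move let the fingers close. It gives the time, the measured TCP pose, the force, the opening and the grip force at its end, in the units of the state.
- arm.observe(): the state, without advancing time (a new reading comes with each control period).
- arm.get_image(name): name is "side" or "top"; returns a dict with "color" (420x560x3 uint8, red, green, blue), "range_z" (420x560 float32, m along the optical axis (not along the pixel's ray), 0 where there is no reading), "fx", "fy", "cx", "cy" (pixels), "pose" (4x4, takes a point from camera to world coordinates). Camera axes: x right, y up, looking along -z (the intrinsics and any distortion apply to the point x, -y, -z); pixel columns grow to the right and rows downward; lengths in m; the calibration is good to about 2 mm. A picture is of the moment at which its call begins.
- arm.sign_off(): hands the job in; it is judged then, once.
The state is a dict: "clock": time; "joint_positions": joint angles; "joint_vel": joint speeds; "joint_torque": joint torques, N m; "tcp_pos": TCP position; "ee_rot": TCP orientation; "wrist_force": force on the tool from outside, world axes, zero at the start; "torque": the same for the moment, N m; "width": finger opening in m; "grip_force": force on a finger pad.
Only numpy, scipy, OpenCV 4.12 (cv2) and the standard library are available. Lean on these libraries where they do the work, as an engineer would, in place of code of your own. Each camera call takes 0.05 s, during which the arm holds its last target. There are 200 camera calls.

## Task

The four washed breakfast boards are standing in a row in the dish drainer. Move them over to the board stand, each into the wire cradle made to its width, so that all four stand upright and fully down in their own cradles. Set each board down rather than letting it drop, and leave the mug and the jar where they are.

Things in the scene. Friction and masses are not known exactly. Their poses are not given: they have to be found in the camera images.
- board_1_center (a point): the narrowest of four breakfast boards, plain wood with rounded corners, 115 mm wide, 100 mm high, 15 mm thick, on its long edge in the wire drainer, underside 22 mm above the worktop. The point is its centre: top edge 50 mm above it, bottom edge 50 mm below. x along the width, y through the thickness, z up. Grip the middle of the top edge across the thickness. Boards stand about 60 mm apart; the wire hoops between reach 72 mm above the worktop; about 0.12 kg.
- board_2_center (a point): the second narrowest of four breakfast boards, plain wood with rounded corners, 145 mm wide, 106 mm high, 15 mm thick, on its long edge in the wire drainer, underside 22 mm above the worktop. The point is its centre: top edge 53 mm above it, bottom edge 53 mm below. x along the width, y through the thickness, z up. Grip the middle of the top edge across the thickness. Boards stand about 60 mm apart; the wire hoops between reach 72 mm above the worktop; about 0.16 kg.
- board_3_center (a point): the second widest of four breakfast boards, plain wood with rounded corners, 175 mm wide, 112 mm high, 15 mm thick, on its long edge in the wire drainer, underside 22 mm above the worktop. The point is its centre: top edge 56 mm above it, bottom edge 56 mm below. x along the width, y through the thickness, z up. Grip the middle of the top edge across the thickness. Boards stand about 60 mm apart; the wire hoops between reach 72 mm above the worktop; about 0.2 kg.
- board_4_center (a point): the widest of four breakfast boards, plain wood with rounded corners, 205 mm wide, 118 mm high, 15 mm thick, on its long edge in the wire drainer, underside 22 mm above the worktop. The point is its centre: top edge 59 mm above it, bottom edge 59 mm below. x along the width, y through the thickness, z up. Grip the middle of the top edge across the thickness. Boards stand about 60 mm apart; the wire hoops between reach 72 mm above the worktop; about 0.25 kg.
- cradle_1: narrowest of four black wire cradles, 60 mm apart on a wooden stand, for the 115 mm board: 137 mm clear between its end wires, so wider boards do not go fully down. Origin: middle of its underside, 20 mm above the worktop; floor 6 mm above the origin. x along the slot, y across, z up. Slot 24 mm wide, side wires straight to 44 mm above the origin, flared to 46 mm apart at 60; end wires flare 10 mm each. Fixed.
- cradle_2: second narrowest of four black wire cradles, 60 mm apart on a wooden stand, for the 145 mm board: 167 mm clear between its end wires, so wider boards do not go fully down. Origin: middle of its underside, 20 mm above the worktop; floor 6 mm above the origin. x along the slot, y across, z up. Slot 24 mm wide, side wires straight to 44 mm above the origin, flared to 46 mm apart at 60; end wires flare 10 mm each. Fixed.
- cradle_3: second widest of four black wire cradles, 60 mm apart on a wooden stand, for the 175 mm board: 197 mm clear between its end wires, so wider boards do not go fully down. Origin: middle of its underside, 20 mm above the worktop; floor 6 mm above the origin. x along the slot, y across, z up. Slot 24 mm wide, side wires straight to 44 mm above the origin, flared to 46 mm apart at 60; end wires flare 10 mm each. Fixed.
- cradle_4: widest of four black wire cradles, 60 mm apart on a wooden stand, for the 205 mm board: 227 mm clear between its end wires, so wider boards do not go fully down. Origin: middle of its underside, 20 mm above the worktop; floor 6 mm above the origin. x along the slot, y across, z up. Slot 24 mm wide, side wires straight to 44 mm above the origin, flared to 46 mm apart at 60; end wires flare 10 mm each. Fixed.
- mug_center (a point): bystander: spotted white mug with handle, 92 x 127 x 107 mm high; the point is at its middle, half-way up. Loose, to be left alone. It stands behind the racks, under the front edge of wall cabinets whose underside is 0.47 m above the worktop.
- jar_center (a point): bystander: screw-top jar with a red lid, 65 mm diameter, 100 mm high; the point is at its middle, half-way up. Loose, to be left alone.

How it is judged:
By the outcome, as a careful person would: the job done as asked, in the order asked, and still so for the second after the job is handed in, with the robot touching nothing.
It also fails if it takes over 125 s, if anything falls off the work surface, if the arm or the gripper's body presses on something with over 40 N, if the wrist force passes 120 N, or if a joint passes its speed limit or range.

## Working session

There is one attempt and no reset: what is moved stays moved. The work goes in short steps, Python scripts to look and compute and a shell command to move; the robot and the scene stay as the last step left them, time stands still between calls to the robot, and variables do not carry over. Pictures are saved under pics/ and viewed, at most 14 in all, crops included, and the job is handed in when it is done.

```bash
mkdir -p pics; ls; python3 - <<'E'
from bench import arm
import cv2,numpy as np
s=arm.observe(); print({k:np.round(v,3).tolist() for k,v in s.items()}, arm.tips_ahead)
for n in("top","side"):
    d=arm.get_image(n); cv2.imwrite(f"pics/{n}0.png",d["color"][:,:,::-1]); np.savez(f"{n}0.npz",**d)
    print(n,d["fx"],d["fy"],d["cx"],d["cy"],np.round(d["pose"],3).tolist(),[k for k in d])
E
```

```text
pics
{'clock': 0.0, 'joint_positions': [1.172, 0.494, 1.346, 0.0, 1.302, -0.096], 'joint_vel': [0.001, 0.001, 0.0, -0.001, -0.002, 0.001], 'joint_torque': [0.0, -88.214, -38.386, -0.0, 0.01, -0.0], 'tcp_pos': [0.186, 0.596, 0.253], 'ee_rot': [-0.474, -3.105, 0.002], 'wrist_force': [-0.609, 0.017, 0.625], 'torque': [-0.029, -0.026, 0.032], 'grip_force': 0.0, 'width': 0.085} 0.022
top 404.8888426297611 404.8888426297611 272.95301349955696 212.84920321597153 [[-0.018, 0.981, -0.194, 0.33], [-0.999, -0.024, -0.029, 0.079], [-0.033, 0.194, 0.981, 1.296], [0.0, 0.0, 0.0, 1.0]] ['color', 'range_z', 'fx', 'fy', 'cx', 'cy', 'pose']
side 448.01812725196106 448.01812725196106 285.165405923793 203.3613561486689 [[-0.989, 0.071, -0.129, 0.391], [-0.147, -0.497, 0.855, 1.374], [-0.004, 0.865, 0.502, 0.827], [0.0, 0.0, 0.0, 1.0]] ['color', 'range_z', 'fx', 'fy', 'cx', 'cy', 'pose']
```

View pics/top0.png

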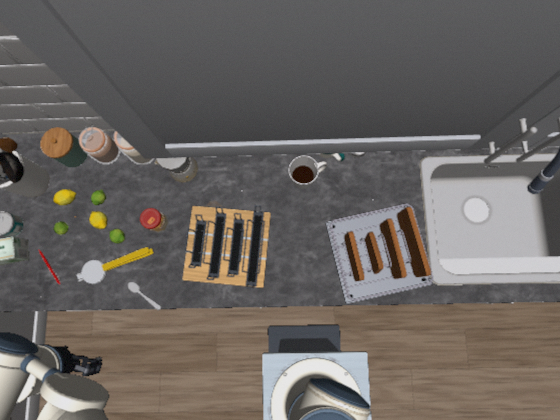

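View pics/side0.png

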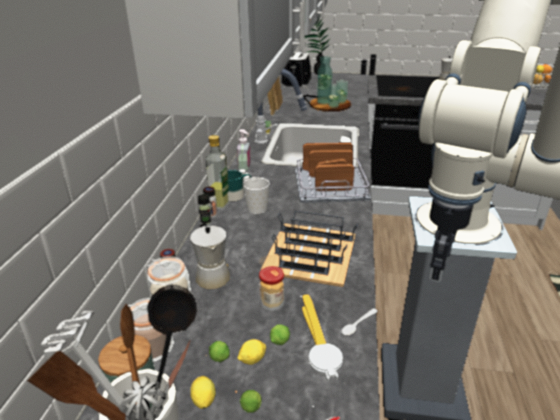

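The top view has image up = +x and image left = +y. Boards are at columns 354, 374, 393 and 415, and by length they are 2, 1, 3, 4. Cradles are at columns 198, 217, 236 and 255, and by length they are 1, 3, 2, 4. The jar is at (151,219) and the mug at (303,170). The side view confirms the boards are upright in the drainer, with cabinets behind. Next I'll measure.

```bash
cat > h.py <<'E'
import numpy as np,cv2
from scipy import ndimage as nd
def world(d):
    v,u=np.mgrid[:420,:560]; z=d["range_z"].astype(float)
    c=np.stack([(u-d["cx"])/d["fx"]*z,-(v-d["cy"])/d["fy"]*z,-z],-1)
    P=d["pose"]; return c@P[:3,:3].T+P[:3,3]
def ray(d,uv,h):  # pixel -> plane z=h
    P=d["pose"];uv=np.atleast_2d(uv).astype(float)
    c=np.stack([(uv[:,0]-d["cx"])/d["fx"],-(uv[:,1]-d["cy"])/d["fy"],-np.ones(len(uv))],1)@P[:3,:3].T
    return P[:3,3]+c*((h-P[2,3])/c[:,2])[:,None]
E
python3 - <<'E'
from h import *
d=dict(np.load("top0.npz")); W=world(d); z=W[...,2]
hsv=cv2.cvtColor(d["color"],cv2.COLOR_RGB2HSV)
u=np.arange(560)[None,:]; v=np.arange(420)[:,None]
print("valid",(d["range_z"]>0).mean(), "table z",np.median(z[215:290,275:325]))
m=(hsv[...,1]>120)&(hsv[...,0]<22)&(u>325)&(u<435)&(v>200)&(v<300)
print("board px",m.sum())
lab,n=nd.label(m&(z>.10))
for i in range(1,n+1):
    q=W[lab==i]
    if len(q)<30: continue
    top=np.median(np.sort(q[:,2])[-len(q)//3:])
    t=q[q[:,2]>top-.008]
    (c,s,a)=cv2.minAreaRect((t[:,:2]*1000).astype(np.float32))
    print(i,len(q),"top",top.round(4),"c",np.round(c,1),np.round(s,1),round(a,1))
# cradles
k=(hsv[...,2]<60)&(u>180)&(u<275)&(v>200)&(v<292)
lab,n=nd.label(k,np.ones((3,3)))
for i in range(1,n+1):
    vv,uu=np.where(lab==i)
    if len(vv)>40: print(i,len(vv),uu.min(),uu.max(),vv.min(),vv.max(),np.percentile(W[lab==i][:,2],[5,50,95]).round(3))
for n,b in(("top0t",(180,200,95,95)),("top0b",(322,195,115,110))):
    x,y,w,h=b; cv2.imwrite(f"pics/{n}.png",cv2.resize(d["color"][y:y+h,x:x+w,::-1],None,fx=6 if n=="top0t" else 5,fy=6 if n=="top0t" else 5,interpolation=cv2.INTER_CUBIC))
E
```

```text
valid 0.9962925170068028 table z 0.0015089590504546724
board px 2521
1 648 top 0.1418 c [ 450.3 -110. ] [194.4 404.4] 6.7
2 477 top 0.1364 c [ 370.4 -114.5] [151.9 366. ] 34.3
3 311 top 0.1309 c [373.3 -55.3] [116.2 258. ] 42.0
4 232 top 0.1217 c [373.5 -73.1] [ 94.4 302.8] 33.2
2 509 248 261 215 281 [0.023 0.028 0.032]
3 429 210 223 216 273 [0.023 0.028 0.032]
6 363 230 242 223 270 [0.023 0.028 0.033]
7 271 192 204 224 261 [0.024 0.028 0.051]
```

View pics/top0t.png

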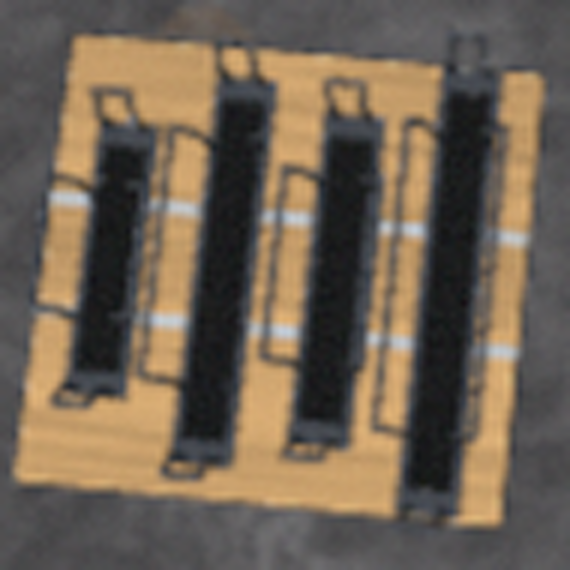

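View pics/top0b.png

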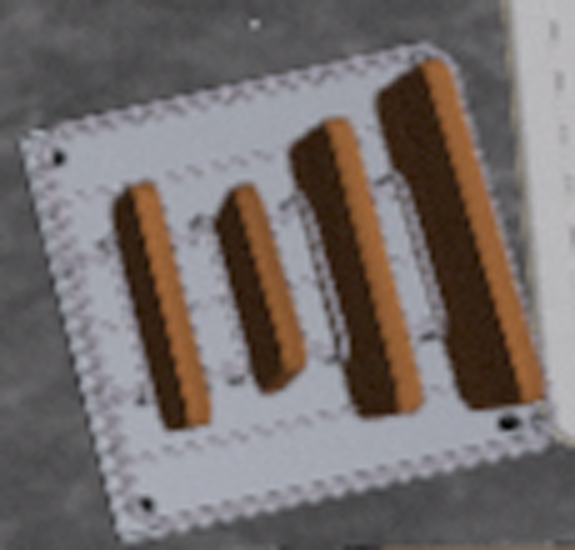

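The crops are clear. The lit strip on each board is its top edge, and the darker strip to its left is the side face. In each cradle the black strip is the floor. I'll cast the top edges onto their known heights and the floor strips onto z=0.026.

```bash
cat > meas.py <<'E'
from h import *
H={1:.122,2:.128,3:.134,4:.140}
def rect(p):
    (c,s,a)=cv2.minAreaRect((p[:,:2]*1000).astype(np.float32)); b=cv2.boxPoints((c,s,a))
    e=max((b[1]-b[0],b[2]-b[1]),key=np.linalg.norm); ang=np.degrees(np.arctan2(e[1],e[0])); ang=(ang+90)%180-90
    return np.round(c,1),np.round(sorted(s),1),round(ang,1)
if __name__=="__main__":
    d=dict(np.load("top0.npz"))
    hsv=cv2.cvtColor(d["color"],cv2.COLOR_RGB2HSV)
    u=np.arange(560)[None,:]; v=np.arange(420)[:,None]
    m=(hsv[...,1]>100)&(hsv[...,0]<22)&(hsv[...,2]>105)&(u>325)&(u<435)&(v>200)&(v<300)
    lab,n=nd.label(m); ids=[i for i in range(1,n+1) if (lab==i).sum()>60]
    ids.sort(key=lambda i:np.where(lab==i)[1].mean())
    for i,b in zip(ids,(2,1,3,4)):
        vv,uu=np.where(lab==i); p=ray(d,np.c_[uu,vv],H[b]); print("board",b,len(vv),*rect(p),"mean",(p[:,:2].mean(0)*1000).round(1))
    k=(hsv[...,2]<60)&(u>180)&(u<275)&(v>200)&(v<292)
    lab,n=nd.label(cv2.morphologyEx(k.astype(np.uint8),cv2.MORPH_OPEN,np.ones((3,3))))
    ids=[i for i in range(1,n+1) if (lab==i).sum()>60]; ids.sort(key=lambda i:np.where(lab==i)[1].mean())
    for i,c in zip(ids,(1,3,2,4)):
        vv,uu=np.where(lab==i); p=ray(d,np.c_[uu,vv],.026); print("cradle",c,len(vv),*rect(p),"mean",(p[:,:2].mean(0)*1000).round(1))
E
python3 meas.py
```

```text
board 2 237 [ 432.2 -122.1] [ 14.  138.7] 10.8 mean [ 431.5 -121.9]
board 1 170 [ 446.5 -180.8] [ 13.4 107.2] 12.0 mean [ 444.8 -181. ]
board 3 282 [ 452.7 -237.4] [ 14. 168.] 10.5 mean [ 452.2 -237.2]
board 4 339 [ 470.3 -298.4] [ 13.8 199. ] 11.7 mean [ 468.3 -298.7]
cradle 1 269 [492.1 356.7] [ 24.  119.2] -5.4 mean [490.7 356.7]
cradle 3 426 [484.  296.2] [ 24.  179.5] -6.5 mean [482.8 296.5]
cradle 2 358 [477.9 236.8] [ 24.3 150. ] -6.8 mean [477.1 236.7]
cradle 4 502 [472.  176.7] [ 24.7 208.7] -6.8 mean [470.6 177.1]
```

```bash
cat > plan.py <<'E'
import sys,numpy as np
from bench import arm
from scipy.spatial.transform import Rotation as Ro
# args: x y z (mm) yaw(deg, of board axis) -> turn, then shift along tool axes after the turn
B={1:(446,-181),2:(432,-122),3:(452.5,-237.4),4:(469.5,-298.5)}; C={1:(491.5,356.7),3:(483.5,296.4),2:(477.5,236.8),4:(471.5,176.9)}
def plan(t,yaw):
    s=arm.observe(); R=Ro.from_rotvec(s["ee_rot"]); a=np.radians(yaw)
    y=np.array([-np.sin(a),np.cos(a),0]); z=np.array([0,0,-1.]); x=np.cross(y,z)
    T=Ro.from_matrix(np.c_[x,y,z]); turn=(R.inv()*T).as_rotvec(degrees=True)
    p=s["tcp_pos"]*1000
    print("t",round(s["clock"],2),"tcp",p.round(1),"turn",turn.round(2),"| shift",T.inv().apply(np.array(t)-p).round(1),"| now-axes",R.inv().apply(np.array(t)-p).round(1),"F",np.round(s["wrist_force"],1),"w",round(s["width"]*1000,1),"g",round(s["grip_force"],1))
if __name__=="__main__":
    k=sys.argv[1]; z=float(sys.argv[2])
    if k[0]=="b": plan((*B[int(k[1])],z),11.2)
    else: plan((*C[int(k[1])],z),-6.5)
E
python3 plan.py b2 250; python3 - <<'E'
from h import *
d=dict(np.load("top0.npz")); W=world(d)
for u in(220,400):
    print([(v,W[v,u].round(3).tolist()) for v in (135,142,148,156)])
E
```

```text
t 0.1 tcp [186.2 596.3 252.8] turn [-6.000e-02 -2.000e-02 -2.855e+01] | shift [-101.6 -752.3    2.8] | now-axes [-448.8 -612.3    3.4] F [-0.4  0.7  0.6] w 85.5 g 0.0
[(135, [0.629, 0.2, 0.567]), (142, [0.628, 0.205, 0.534]), (148, [0.619, 0.207, 0.523]), (156, [0.786, 0.292, 0.001])]
[(135, [0.629, -0.15, 0.541]), (142, [0.62, -0.153, 0.526]), (148, [0.62, -0.162, 0.492]), (156, [0.769, -0.308, 0.0])]
```

```bash
python3 -m handwheel '[[[0,0,0],[0,0,-7.14]],[[0,0,0],[0,0,-7.14]],[[0,0,0],[0,0,-7.14]],[[0,0,0],[0,0,-7.13]],[[-6,-40,0],[0,0,0]],[[-6,-40,0],[0,0,0]],[[-6,-40,0],[0,0,0]],[[-6,-40,0],[0,0,0]]]' 120 50
python3 -m handwheel '[[[-6,-40,0],[0,0,0]],[[-6,-40,0],[0,0,0]],[[-6,-40,0],[0,0,0]],[[-6,-40,0],[0,0,0]],[[-6,-40,0],[0,0,0]],[[-6,-40,0],[0,0,0]],[[-6,-40,0],[0,0,0]],[[-6,-40,0],[0,0,0]]]'
python3 plan.py b2 250
```

```text
clock: 0.9
tcp_pos: [0.2411, 0.4427, 0.253]
ee_rot: [0.307, -3.126, 0.001]
wrist_force: [1.4, -0.7, 0.8]
width: 0.0452
grip_force: 0.0
clock: 1.7
tcp_pos: [0.3503, 0.1381, 0.2533]
ee_rot: [-0.307, 3.127, 0.0]
wrist_force: [1.1, -0.0, 0.9]
width: 0.0452
grip_force: 0.0
t 1.7 tcp [350.3 138.1 253.3] turn [0.   0.   0.01] | shift [ -29.6 -271.     3.3] | now-axes [ -29.5 -271.1    3.3] F [ 1.1 -0.   0.9] w 45.2 g 0.0
```

```bash
python3 -m handwheel '[[[-4,-39,0],[0,0,0]],[[-4,-39,0],[0,0,0]],[[-4,-39,0],[0,0,0]],[[-4,-39,0],[0,0,0]],[[-4,-39,0],[0,0,0]],[[-4,-38,0],[0,0,0]],[[-4,-34,0],[0,0,0]],[[0,0,0],[0,0,0]]]' >/dev/null
python3 -m handwheel '[[[0,0,0],[0,0,0]]]' >/dev/null; python3 plan.py b2 121
python3 - <<'E'
from bench import arm
import cv2,numpy as np
for n in("top","side"):
    d=arm.get_image(n); cv2.imwrite(f"pics/{n}1.png",d["color"][:,:,::-1]); np.savez(f"{n}1.npz",**d)
t=cv2.imread("pics/top1.png")[180:310,310:440]; s=cv2.imread("pics/side1.png")[100:220,250:390]
cv2.imwrite("pics/c1.png",np.hstack([cv2.resize(t,(390,390)),cv2.resize(s,(400,390))]))
E
```

```text
t 2.6 tcp [ 429.3 -117.1  252.9] turn [ 0.04 -0.04 -0.09] | shift [ -1.7  -5.3 131.9] | now-axes [ -1.8  -5.4 131.9] F [-0.4  1.1 -0.3] w 45.3 g 0.0
```

View pics/c1.png

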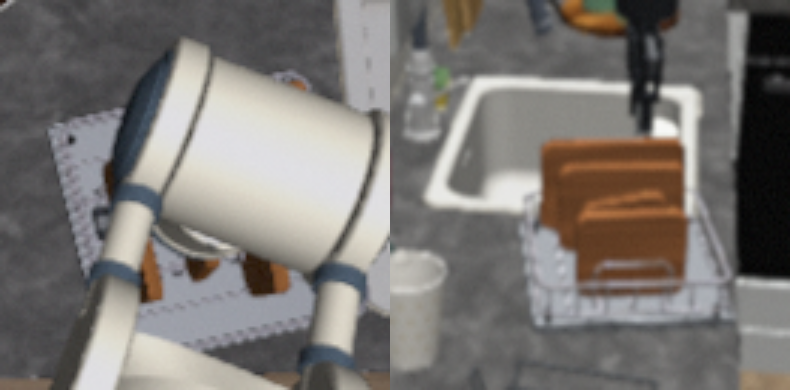

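The gripper hangs above the front board (crop pixel ~(640,210) in the side view), in line with it. Lowering onto board 2.

```bash
python3 -m handwheel '[[[-2,-5,20],[0,0,0]],[[0,0,25],[0,0,0]],[[0,0,25],[0,0,0]],[[0,0,20],[0,0,0]],[[0,0,0],[0,0,0]]]' >/dev/null; python3 plan.py b2 121
python3 -m handwheel '[[[0,0,15],[0,0,0]],[[0,0,15],[0,0,0]],[[0,0,12],[0,0,0]],[[0,0,0],[0,0,0]],[[0,0,0],[0,0,0]]]'; python3 plan.py b2 121
```

```text
t 3.2 tcp [ 431.1 -119.8  161.6] turn [ 0.14 -0.19  0.08] | shift [-0.5 -2.3 40.6] | now-axes [-0.6 -2.4 40.6] F [ 0.5  0.4 -0.4] w 44.9 g 0.0
clock: 3.7
tcp_pos: [0.4328, -0.121, 0.1222]
ee_rot: [-0.308, 3.126, -0.0]
wrist_force: [-0.2, -0.1, -0.0]
width: 0.0453
grip_force: 0.0
t 3.7 tcp [ 432.8 -121.   122.2] turn [-0.01  0.02  0.04] | shift [ 0.9 -0.8  1.2] | now-axes [ 0.9 -0.8  1.2] F [-0.2 -0.1 -0. ] w 45.3 g 0.0
```

```bash
python3 -m handwheel '[[[0,0,1],[0,0,0]],[[0,0,0],[0,0,0]],[[0,0,0],[0,0,0]],[[0,0,0],[0,0,0]],[[0,0,0],[0,0,0]],[[0,0,0],[0,0,0]]]' 255 50; python3 plan.py b2 121
```

```text
clock: 4.3
tcp_pos: [0.4328, -0.1214, 0.1209]
ee_rot: [-0.307, 3.126, -0.001]
wrist_force: [-0.6, 1.0, 8.5]
width: 0.0143
grip_force: 50.2
t 4.3 tcp [ 432.8 -121.4  120.9] turn [-0.03  0.05  0.  ] | shift [ 0.9 -0.4 -0.1] | now-axes [ 0.9 -0.4 -0.1] F [-0.6  1.   8.5] w 14.3 g 50.2
```

Gripped at 14.3 mm, 50 N. Lifting.

```bash
python3 -m handwheel '[[[0,0,-10],[0,0,0]],[[0,0,-20],[0,0,0]],[[0,0,-30],[0,0,0]],[[0,0,-30],[0,0,0]],[[0,0,-30],[0,0,0]],[[0,0,-20],[0,0,0]],[[0,0,-5],[0,0,0]],[[0,0,0],[0,0,0]]]'; python3 plan.py c2 265
```

```text
clock: 5.1
tcp_pos: [0.4326, -0.1213, 0.2658]
ee_rot: [-0.307, 3.125, -0.001]
wrist_force: [0.4, -1.1, -0.7]
width: 0.0144
grip_force: 48.9
t 5.1 tcp [ 432.6 -121.3  265.8] turn [-0.04  0.07 17.7 ] | shift [ -4.1 360.9   0.8] | now-axes [-113.7  342.6    0.7] F [ 0.4 -1.1 -0.7] w 14.4 g 48.9
```

```bash
python3 -m handwheel '[[[0,0,0],[0,0,4]],[[0,0,0],[0,0,5]],[[0,0,0],[0,0,5]],[[0,0,0],[0,0,3.7]],[[0,15,0],[0,0,0]],[[-1,30,0],[0,0,0]],[[-1,35,0],[0,0,0]],[[0,35,0],[0,0,0]]]' >/dev/null
python3 -m handwheel '[[[0,35,0],[0,0,0]],[[-1,35,0],[0,0,0]],[[0,35,0],[0,0,0]],[[-1,35,0],[0,0,0]],[[0,35,0],[0,0,0]],[[0,35,0],[0,0,0]],[[0,25,0],[0,0,0]],[[0,10,0],[0,0,0]]]' >/dev/null;python3 -m handwheel '[[[0,0,0],[0,0,0]],[[0,0,0],[0,0,0]],[[0,0,0],[0,0,0]]]'; python3 plan.py c2 127
python3 - <<'E'
from bench import arm
import cv2,numpy as np
for n in("top","side"):
    d=arm.get_image(n); cv2.imwrite(f"pics/{n}2.png",d["color"][:,:,::-1]); np.savez(f"{n}2.npz",**d)
t=cv2.imread("pics/top2.png")[190:300,170:280]; s=cv2.imread("pics/side2.png")[150:300,240:390]
cv2.imwrite("pics/c2.png",np.hstack([cv2.resize(t,(390,390)),cv2.resize(s,(400,390))]))
E
```

```text
clock: 7.0
tcp_pos: [0.4771, 0.2348, 0.265]
ee_rot: [-0.18, -3.136, 0.001]
wrist_force: [0.2, -1.8, -1.3]
width: 0.0143
grip_force: 49.0
t 7.0 tcp [477.1 234.8 265. ] turn [-0.03 -0.03 -0.06] | shift [ -0.2   2.  138. ] | now-axes [ -0.3   2.1 138. ] F [ 0.2 -1.8 -1.3] w 14.3 g 49.0
```

View pics/c2.png

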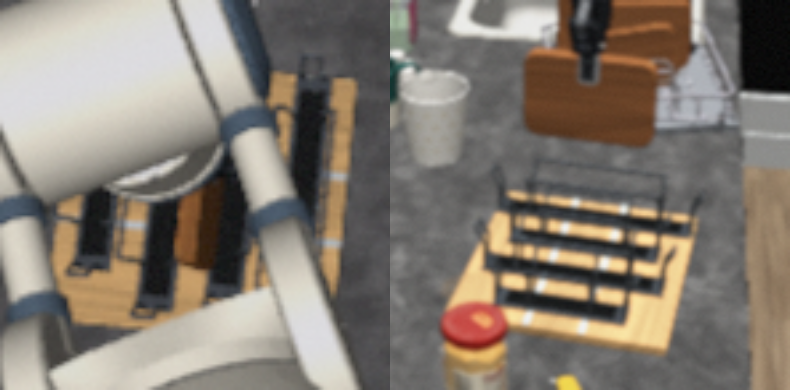

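Board 2 is held centred (finger at crop (590,70), board edges at 525 and 655) and parallel to the cradles. Lowering into cradle 2.

```bash
python3 -m handwheel '[[[0,2,15],[0,0,0]],[[0,0,25],[0,0,0]],[[0,0,25],[0,0,0]],[[0,0,15],[0,0,0]],[[0,0,0],[0,0,0]]]' >/dev/null; python3 plan.py c2 125
python3 -m handwheel '[[[0,0,10],[0,0,0]],[[0,0,10],[0,0,0]],[[0,0,10],[0,0,0]],[[0,0,0],[0,0,0]]]' >/dev/null; python3 plan.py c2 125
python3 -m handwheel '[[[0,0,10],[0,0,0]],[[0,0,10],[0,0,0]],[[0,0,4],[0,0,0]],[[0,0,0],[0,0,0]],[[0,0,0],[0,0,0]]]' >/dev/null; python3 plan.py c2 125
```

```text
t 7.6 tcp [476.5 237.  183.7] turn [-0.09 -0.17 -0.04] | shift [-1.  -0.1 58.7] | now-axes [-1.2  0.  58.7] F [-0.4 -0.4 -1.7] w 14.0 g 48.9
t 8.0 tcp [476.9 237.6 154.1] turn [-0.05 -0.09 -0.  ] | shift [-0.7 -0.8 29.1] | now-axes [-0.8 -0.7 29.1] F [-0.4 -0.9 -1.3] w 14.1 g 48.9
t 8.5 tcp [477.5 238.  131.3] turn [-0.   -0.    0.01] | shift [-0.1 -1.2  6.3] | now-axes [-0.1 -1.2  6.3] F [-0.4 -0.4 -0.7] w 14.2 g 48.9
```

```bash
for i in 1; do python3 -m handwheel '[[[0,0,3],[0,0,0]],[[0,0,1],[0,0,0]],[[0,0,0],[0,0,0]],[[0,0,0],[0,0,0]]]' >/dev/null; python3 plan.py c2 125
python3 -m handwheel '[[[0,0,1],[0,0,0]],[[0,0,0],[0,0,0]],[[0,0,0],[0,0,0]]]' >/dev/null; python3 plan.py c2 125
python3 -m handwheel '[[[0,0,0.7],[0,0,0]],[[0,0,0],[0,0,0]],[[0,0,0],[0,0,0]]]' >/dev/null; python3 plan.py c2 125
done
```

```text
t 8.9 tcp [477.5 237.9 127.3] turn [ 0.  0. -0.] | shift [-0.1 -1.1  2.3] | now-axes [-0.1 -1.1  2.3] F [ 0.2 -0.3 -1.4] w 14.4 g 48.9
t 9.2 tcp [477.5 237.9 126.3] turn [0. 0. 0.] | shift [-0.2 -1.1  1.3] | now-axes [-0.2 -1.1  1.3] F [-0.6 -0.5 -1.6] w 14.2 g 48.9
t 9.5 tcp [477.4 237.9 125.6] turn [-0. -0.  0.] | shift [-0.2 -1.1  0.6] | now-axes [-0.2 -1.1  0.6] F [-0.6 -0.8 -2.3] w 14.0 g 48.9
```

```bash
python3 -m handwheel '[[[0,0,0.7],[0,0,0]],[[0,0,0],[0,0,0]],[[0,0,0],[0,0,0]]]' >/dev/null; python3 plan.py c2 125
python3 -m handwheel '[[[0,0,0.7],[0,0,0]],[[0,0,0],[0,0,0]],[[0,0,0],[0,0,0]]]' >/dev/null; python3 plan.py c2 125
```

```text
t 9.8 tcp [477.4 238.  125. ] turn [0.01 0.01 0.  ] | shift [-0.2 -1.2  0. ] | now-axes [-0.2 -1.2  0. ] F [-1.8 -0.7  3.9] w 14.3 g 49.8
t 10.1 tcp [477.5 238.  125. ] turn [0.02 0.03 0.  ] | shift [-0.2 -1.2 -0. ] | now-axes [-0.2 -1.2 -0. ] F [-5.8 -0.6 19.9] w 13.9 g 52.0
```

Contact came at exactly the predicted height. Releasing and rising.

```bash
python3 -m handwheel '[[[0,0,0],[0,0,0]],[[0,0,0],[0,0,0]],[[0,0,0],[0,0,0]],[[0,0,0],[0,0,0]],[[0,0,0],[0,0,0]]]' 120; python3 -m handwheel '[[[0,0,-10],[0,0,0]],[[0,0,-20],[0,0,0]],[[0,0,-30],[0,0,0]],[[0,0,-30],[0,0,0]],[[0,0,-30],[0,0,0]],[[0,0,-10],[0,0,0]],[[0,0,0],[0,0,0]]]'>/dev/null; python3 plan.py b1 250
python3 - <<'E'
from bench import arm
import cv2,numpy as np
d=arm.get_image("side"); s=d["color"][150:300,230:390,::-1]
cv2.imwrite("pics/c3.png",cv2.resize(s,(640,600)))
E
```

```text
clock: 10.6
tcp_pos: [0.4774, 0.2379, 0.1241]
ee_rot: [-0.178, -3.136, 0.0]
wrist_force: [0.3, -0.0, 0.4]
width: 0.0452
grip_force: 0.0
t 11.3 tcp [478.  238.2 255.9] turn [  0.06   0.17 -17.7 ] | shift [ 112.8 -404.9    5.9] | now-axes [ -15.6 -420.1    5.4] F [ 1.  -0.2 -0.3] w 45.0 g 0.0
```

View pics/c3.png

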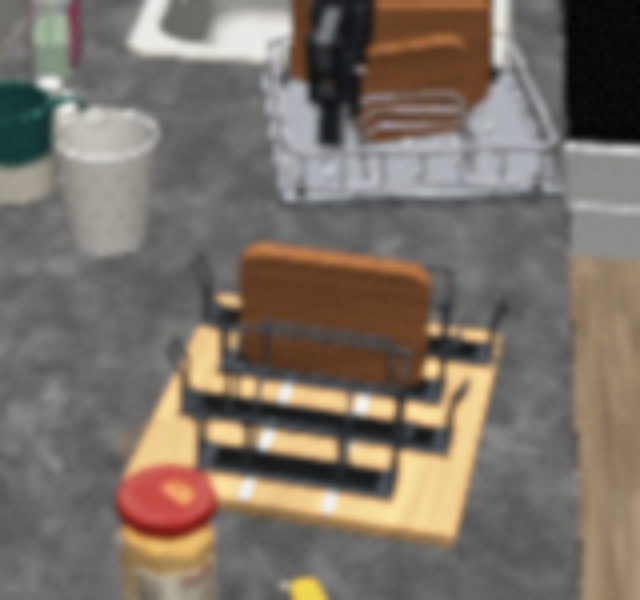

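Board 2 stands upright and fully down in cradle 2 (crop (335,315)). The jar and mug haven't moved. Next is board 1.

```bash
python3 -m handwheel '[[[0,0,0],[0,0,-5.9]],[[0,0,0],[0,0,-5.9]],[[0,0,0],[0,0,-5.9]],[[11,-40,0],[0,0,0]],[[11,-40,0],[0,0,0]],[[11,-40,0],[0,0,0]],[[11,-40,0],[0,0,0]],[[11,-40,0],[0,0,0]]]' >/dev/null
python3 -m handwheel '[[[11,-40,0],[0,0,0]],[[11,-40,0],[0,0,0]],[[11,-40,0],[0,0,0]],[[11,-40,0],[0,0,0]],[[11,-35,0],[0,0,0]],[[3,-10,0],[0,0,0]],[[0,0,0],[0,0,0]],[[0,0,0],[0,0,0]]]' >/dev/null; python3 plan.py b1 115
```

```text
t 12.95 tcp [ 444.9 -180.4  253.4] turn [ 0.08 -0.07 -0.01] | shift [ -1.   -0.8 138.4] | now-axes [ -1.1  -1.  138.4] F [0.1 0.5 0.5] w 45.3 g 0.0
```

```bash
python3 -m handwheel '[[[-1,-1,25],[0,0,0]],[[0,0,30],[0,0,0]],[[0,0,25],[0,0,0]],[[0,0,15],[0,0,0]],[[0,0,10],[0,0,0]],[[0,0,10],[0,0,0]],[[0,0,10],[0,0,0]],[[0,0,0],[0,0,0]]]' >/dev/null; python3 plan.py b1 115
```

```text
t 13.75 tcp [ 446.2 -181.6  128.3] turn [ 0.05 -0.06  0.02] | shift [ 0.   0.7 13.3] | now-axes [ 0.   0.7 13.3] F [-0.1 -0.4  0.4] w 45.2 g 0.0
```

```bash
python3 -m handwheel '[[[0,0,10],[0,0,0]],[[0,0,2],[0,0,0]],[[0,0,0],[0,0,0]],[[0,0,0],[0,0,0]]]' >/dev/null; python3 plan.py b1 115;  python3 -m handwheel '[[[0,0,0],[0,0,0]],[[0,0,0],[0,0,0]],[[0,0,0],[0,0,0]],[[0,0,0],[0,0,0]],[[0,0,0],[0,0,0]]]' 255 50 >/dev/null; python3 plan.py b1 115
```

```text
t 14.15 tcp [ 446.5 -182.2  117.3] turn [-0.01  0.01 -0.01] | shift [0.3 1.3 2.3] | now-axes [0.3 1.3 2.3] F [ 1.2 -0.   0.6] w 45.3 g 0.0
t 14.65 tcp [ 446.6 -182.1  117.4] turn [-0.02  0.02  0.  ] | shift [0.3 1.2 2.4] | now-axes [0.3 1.2 2.4] F [-0.7  0.3  5.6] w 13.7 g 51.4
```

```bash
python3 -m handwheel '[[[0,0,-10],[0,0,0]],[[0,0,-20],[0,0,0]],[[0,0,-30],[0,0,0]],[[0,0,-30],[0,0,0]],[[0,0,-30],[0,0,0]],[[0,0,-20],[0,0,0]],[[0,0,-8],[0,0,0]],[[0,0,0],[0,0,0]]]'; python3 plan.py c1 265
```

```text
clock: 15.45
tcp_pos: [0.4467, -0.1822, 0.266]
ee_rot: [-0.306, 3.125, -0.002]
wrist_force: [0.4, -0.5, -1.6]
width: 0.0142
grip_force: 50.5
t 15.45 tcp [ 446.7 -182.2  266. ] turn [-0.05  0.09 17.7 ] | shift [ 16.5 540.5   1. ] | now-axes [-148.7  520.     0.6] F [ 0.4 -0.5 -1.6] w 14.2 g 50.5
```

```bash
python3 -m handwheel '[[[0,0,0],[0,0,4]],[[0,0,0],[0,0,5]],[[0,0,0],[0,0,5]],[[0,0,0],[0,0,3.7]],[[1,15,0],[0,0,0]],[[1,30,0],[0,0,0]],[[1,35,0],[0,0,0]],[[1,35,0],[0,0,0]]]' >/dev/null
python3 -m handwheel '[[[1,35,0],[0,0,0]],[[1,35,0],[0,0,0]],[[1,35,0],[0,0,0]],[[1,35,0],[0,0,0]],[[1,35,0],[0,0,0]],[[1,35,0],[0,0,0]],[[1,35,0],[0,0,0]],[[1,35,0],[0,0,0]]]' >/dev/null
python3 -m handwheel '[[[1,35,0],[0,0,0]],[[1,35,0],[0,0,0]],[[1,35,0],[0,0,0]],[[1,25,0],[0,0,0]],[[0,15,0],[0,0,0]],[[0,0,0],[0,0,0]],[[0,0,0],[0,0,0]]]' >/dev/null;python3 plan.py c1 121.4
```

```text
t 17.75 tcp [491.1 355.7 264.6] turn [-0.06 -0.05  0.05] | shift [ -0.2   1.  143.2] | now-axes [ -0.4   1.1 143.2] F [-0.2 -0.6 -1.2] w 14.0 g 50.5
```

```bash
python3 -m handwheel '[[[0,0,15],[0,0,0]],[[0,0,25],[0,0,0]],[[0,0,25],[0,0,0]],[[0,0,15],[0,0,0]],[[0,0,0],[0,0,0]]]' >/dev/null; python3 plan.py c1 121.4
python3 -m handwheel '[[[0,0,10],[0,0,0]],[[0,0,10],[0,0,0]],[[0,0,10],[0,0,0]],[[0,0,5],[0,0,0]],[[0,0,0],[0,0,0]]]' >/dev/null; python3 plan.py c1 121.4
python3 -m handwheel '[[[0,0,10],[0,0,0]],[[0,0,9],[0,0,0]],[[0,0,3],[0,0,0]],[[0,0,0],[0,0,0]],[[0,0,0],[0,0,0]]]' >/dev/null; python3 plan.py c1 121.4
```

```text
t 18.25 tcp [490.6 354.4 183.3] turn [-0.15 -0.18 -0.05] | shift [-0.6  2.4 61.9] | now-axes [-0.8  2.5 61.9] F [-0.4 -0.1 -0.7] w 13.9 g 50.5
t 18.75 tcp [491.3 356.1 149.4] turn [-0.04 -0.06  0.01] | shift [-0.1  0.6 28. ] | now-axes [-0.1  0.7 28. ] F [ 0.4 -0.7 -1.2] w 14.1 g 50.5
t 19.25 tcp [491.5 356.9 129.8] turn [0.08 0.05 0.01] | shift [-0.  -0.2  8.4] | now-axes [ 0.  -0.2  8.4] F [-10.8  -1.3  33.2] w 13.8 g 57.8
```

Contact came 8 mm early. I'll back off and look.

```bash
python3 -m handwheel '[[[0,0,-3],[0,0,0]],[[0,0,-2],[0,0,0]],[[0,0,0],[0,0,0]],[[0,0,0],[0,0,0]]]' >/dev/null; python3 plan.py c1 121.4
python3 - <<'E'
from bench import arm
import cv2,numpy as np
d=arm.get_image("side"); np.savez("side4.npz",**d); s=d["color"][195:295,240:370,::-1]
cv2.imwrite("pics/c4.png",cv2.resize(s,(780,600),interpolation=cv2.INTER_CUBIC))
E
```

```text
t 19.65 tcp [491.6 356.2 132.8] turn [-0.02 -0.02 -0.  ] | shift [ 0.2  0.5 11.4] | now-axes [ 0.2  0.5 11.4] F [ 0.4 -0.2 -0.6] w 14.1 g 53.0
```

View pics/c4.png

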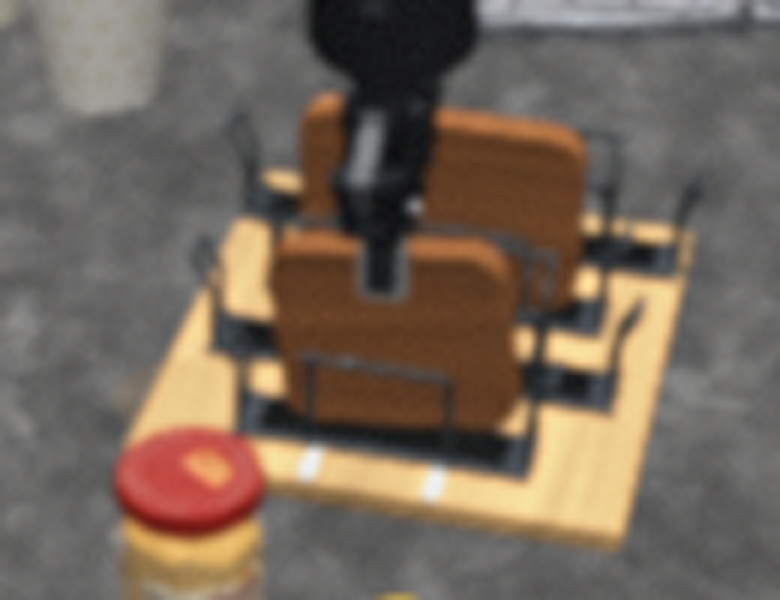

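Board 1 sits turned in the grip: its bottom edge, crop (295,405)–(515,425), slopes less than the cradle floor, (245,425)–(530,470). I'll measure the tilt on the plane of the board's face.

```bash
cat > tilt.py <<'E'
import sys
from h import *
from bench import arm
def tilt(fn,box,yaw,off=7.5):
    # brown mask in box (u0,v0,u1,v1) -> coords on the board's near face through the TCP
    d=dict(np.load(fn)); s=arm.observe()
    hsv=cv2.cvtColor(d["color"],cv2.COLOR_RGB2HSV); m=(hsv[...,1]>100)&(hsv[...,0]<20)&(hsv[...,2]>50)&(hsv[...,2]<112)
    u0,v0,u1,v1=box; k=np.zeros_like(m); k[v0:v1,u0:u1]=m[v0:v1,u0:u1]
    lab,n=nd.label(k); i=1+np.argmax(nd.sum(k,lab,range(1,n+1))); vv,uu=np.where(nd.binary_fill_holes(lab==i))
    a=np.radians(yaw); ex=np.array([np.cos(a),np.sin(a),0]); n=np.array([-np.sin(a),np.cos(a),0]); P=d["pose"]
    o=s["tcp_pos"]+off/1000*n
    c=np.stack([(uu-d["cx"])/d["fx"],-(vv-d["cy"])/d["fy"],-np.ones(len(uu))],1)@P[:3,:3].T
    p=P[:3,3]+c*(((o-P[:3,3])@n)/(c@n))[:,None]
    q=np.c_[(p-o)@ex,p[:,2]]*1000
    r=cv2.minAreaRect(q.astype(np.float32)); print("px",len(uu),uu.min(),uu.max(),vv.min(),vv.max(),"rect (along,z)",np.round(r[0],1),np.round(r[1],1),round(r[2],1))
    b=cv2.boxPoints(r); print(b.round(1).tolist())
    # bottom-edge line
    l=[(x,q[abs(q[:,0]-x)<2,1].min()) for x in range(-45,50,5) if (abs(q[:,0]-x)<2).any()]
    print("bottom",np.round(l,0).tolist()); f=np.polyfit(*np.array(l).T,1); print("bottom slope deg",np.degrees(np.arctan(f[0])).round(1),"at centre",f[1].round(1))
if __name__=="__main__": tilt(sys.argv[1],eval(sys.argv[2]),float(sys.argv[3]))
E
python3 tilt.py side4.npz "(280,234,330,268)" -6.5
```

```text
px 1028 285 329 238 266 rect (along,z) [-11.   82.1] [ 94.8 135.1] 80.1
[[-85.69999694824219, 46.900001525878906], [47.400001525878906, 23.799999237060547], [63.70000076293945, 117.19999694824219], [-69.4000015258789, 140.39999389648438]]
bottom [[-45.0, 40.0], [-40.0, 40.0], [-35.0, 46.0], [-30.0, 41.0], [-25.0, 36.0], [-20.0, 36.0], [-15.0, 38.0], [-10.0, 34.0], [-5.0, 36.0], [0.0, 35.0], [5.0, 34.0], [10.0, 33.0], [15.0, 32.0], [20.0, 31.0], [25.0, 30.0], [30.0, 33.0], [35.0, 39.0], [40.0, 34.0], [45.0, 37.0]]
bottom slope deg -4.7 at centre 36.2
```

```bash
cat > pts.py <<'E'
from h import *
def face(d,uv,tcp,yaw,off=7.5):
    a=np.radians(yaw); ex=np.array([np.cos(a),np.sin(a),0]); n=np.array([-np.sin(a),np.cos(a),0]); P=d["pose"]; o=np.array(tcp)+off/1000*n
    uv=np.array(uv,float); c=np.stack([(uv[:,0]-d["cx"])/d["fx"],-(uv[:,1]-d["cy"])/d["fy"],-np.ones(len(uv))],1)@P[:3,:3].T
    p=P[:3,3]+c*(((o-P[:3,3])@n)/(c@n))[:,None]; return np.c_[(p-o)@ex,p[:,2]]*1000
E
python3 - <<'E'
from pts import *
d=dict(np.load("side4.npz"))
c=np.array([(325,415),(500,430),(275,270),(287,385),(513,290),(520,390),(305,252),(490,270)])/6+[240,195]
print(face(d,c,(.4916,.3562,.1328),-6.5).round(1).tolist())
# board 1 and 2 edges in drainer, before: lit top edge of board 1 and side-face, first image
d=dict(np.load("top0.npz")); hsv=cv2.cvtColor(d["color"],cv2.COLOR_RGB2HSV)
W=world(d)
for n,(u,v) in {"b2":((349,235),(363,276)),"b1":((370,238),(379,267)),"b3":((389,223),(403,274)),"b4":((408,212),(428,272))}.items():
    print(n,[W[b-1:b+2,a-1:a+2,2].max().round(4) for a,b in (u,v)])
E
```

```text
[[26.1, 33.2], [-58.3, 41.0], [50.5, 112.8], [44.8, 47.4], [-61.1, 121.4], [-66.7, 66.0], [36.2, 125.4], [-50.2, 130.5]]
b2 [np.float64(0.1307), np.float64(0.1289)]
b1 [np.float64(0.1153), np.float64(0.1207)]
b3 [np.float64(0.1393), np.float64(0.1348)]
b4 [np.float64(0.1437), np.float64(0.1415)]
```

The board is tilted about 5° in the grip with its +x side low, and sits about 5 mm towards -x. It seems to have stood that way in the drainer: the top edge read 115 to 121 mm. I'll rise, rotate the tool −5° about its y, shift +x by 5 mm and check.

```bash
python3 -m handwheel '[[[0,0,-10],[0,0,0]],[[0,0,-15],[0,0,0]],[[0,0,-10],[0,0,0]],[[0,0,0],[0,-2.5,0]],[[0,0,0],[0,-2.5,0]],[[-5,0,0],[0,0,0]],[[0,0,0],[0,0,0]],[[0,0,0],[0,0,0]]]' ; python3 plan.py c1 121.4
python3 - <<'E'
from bench import arm
import cv2,numpy as np
d=arm.get_image("side"); np.savez("side5.npz",**d); s=d["color"][180:280,240:370,::-1]
cv2.imwrite("pics/c5.png",cv2.resize(s,(780,600),interpolation=cv2.INTER_CUBIC))
E
```

```text
clock: 20.5
tcp_pos: [0.4971, 0.3557, 0.1688]
ee_rot: [0.174, 3.05, -0.007]
wrist_force: [0.6, -0.3, -1.0]
width: 0.0138
grip_force: 52.9
t 20.5 tcp [497.1 355.7 168.8] turn [ 0.02  4.96 -0.03] | shift [ 5.7  0.4 47.4] | now-axes [ 9.8  0.4 46.7] F [ 0.6 -0.3 -1. ] w 13.8 g 52.9
```

View pics/c5.png

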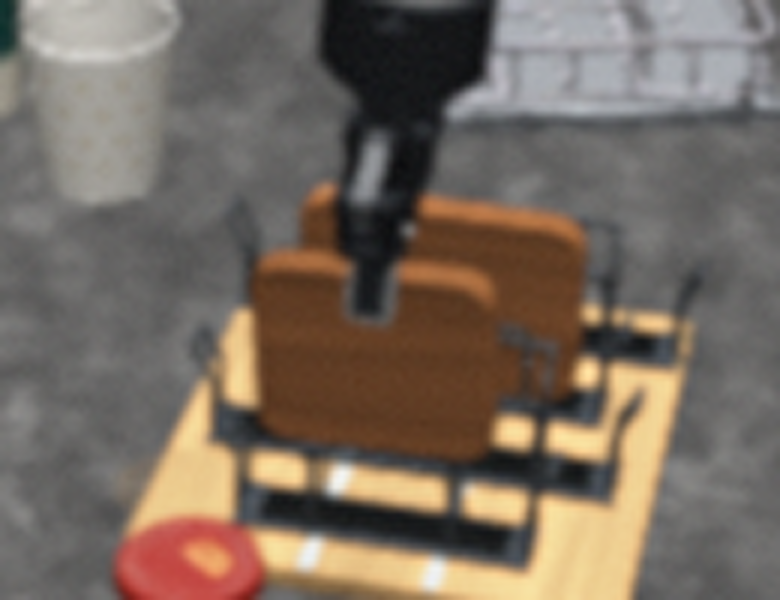

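The board hangs clear above cradle 1. Its bottom edge runs (285,437)–(475,458), its left edge (254,290)–(262,410) and its right edge (495,310)–(494,440).

```bash
python3 - <<'E'
from pts import *
d=dict(np.load("side5.npz"))
c=np.array([(285,437),(475,458),(254,290),(262,410),(495,310),(494,435),(280,267),(480,282)])/6+[240,180]
print(face(d,c,(.4971,.3557,.1688),-6.5).round(1).tolist())
print("floor strip ends in same frame, z=26:")
f=ray(d,np.array([(243,500),(525,545)])/6+[240,180],.026)
a=np.radians(-6.5);ex=np.array([np.cos(a),np.sin(a),0]); print(((f-[.4971,.3557,0])@ex*1000).round(1))
E
```

```text
[[40.2, 69.7], [-50.8, 74.7], [54.8, 150.1], [51.3, 83.3], [-57.0, 157.9], [-59.1, 89.4], [42.4, 164.6], [-49.6, 171.6]]
floor strip ends in same frame, z=26:
[ 61.9 -75.7]
```

```bash
python3 - <<'E'
from pts import *
d=dict(np.load("side5.npz"))
c=np.array([(262,262),(415,285),(241,275),(242,355),(430,295),(429,375)])/4+[230,150]
print("board2 ref",face(d,c,(.4774,.238,.1688),-6.5).round(1).tolist())
E
```

```text
board2 ref [[52.8, 121.6], [-63.0, 119.8], [69.0, 107.6], [68.1, 34.5], [-74.5, 112.9], [-77.6, 41.7]]
```

A level reference (board 2, already placed) shows about 1° of bias in this measurement, so about 2.5–3° of tilt remains and the board's centre is about 5 mm too far in +x. Correcting both, then lowering.

```bash
python3 -m handwheel '[[[0,0,0],[0,-2.7,0]],[[6,0,0],[0,0,0]],[[1.3,0,10],[0,0,0]],[[1.3,0,10],[0,0,0]],[[0,0,0],[0,0,0]],[[0,0,0],[0,0,0]]]'>/dev/null ; python3 plan.py c1 121.4
python3 - <<'E'
from bench import arm
import cv2,numpy as np
d=arm.get_image("side"); np.savez("side6.npz",**d); s=d["color"][190:290,240:370,::-1]
cv2.imwrite("pics/c6.png",cv2.resize(s,(780,600),interpolation=cv2.INTER_CUBIC))
E
```

```text
t 21.15 tcp [490.8 356.1 147. ] turn [-0.04  7.63 -0.01] | shift [-0.6  0.6 25.6] | now-axes [ 2.8  0.6 25.5] F [ 0.5 -0.2 -1.5] w 13.9 g 52.9
```

View pics/c6.png

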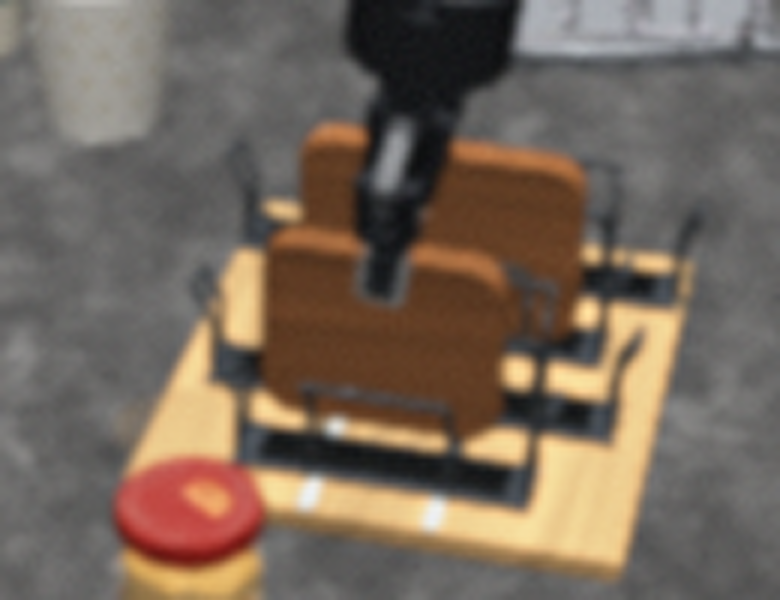

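The board is now nearly parallel to the floor strip (bottom edge (290,407)–(490,436), strip (245,440)–(525,485)) and centred between the end wires. Lowering.

```bash
python3 -m handwheel '[[[1,0,8],[0,0,0]],[[1,0,7],[0,0,0]],[[0.4,0,3],[0,0,0]],[[0,0,0],[0,0,0]],[[0,0,0],[0,0,0]]]'>/dev/null ; python3 plan.py c1 121.4
python3 -m handwheel '[[[0.3,0,2],[0,0,0]],[[0,0,0],[0,0,0]],[[0,0,0],[0,0,0]]]'>/dev/null ; python3 plan.py c1 121.4
python3 -m handwheel '[[[0.1,0,1],[0,0,0]],[[0,0,0],[0,0,0]],[[0,0,0],[0,0,0]]]'>/dev/null ; python3 plan.py c1 121.4
```

```text
t 21.7 tcp [490.9 356.4 129.4] turn [-0.   7.7  0. ] | shift [-0.6  0.4  8. ] | now-axes [0.5 0.4 8.1] F [ 0.1  0.3 -0.5] w 14.0 g 52.9
t 22.0 tcp [490.8 356.4 127.5] turn [0.  7.7 0. ] | shift [-0.6  0.4  6.1] | now-axes [0.2 0.4 6.2] F [-0.3  0.8 -0.8] w 13.9 g 52.9
t 22.3 tcp [490.8 356.3 126.4] turn [-0.   7.7  0. ] | shift [-0.6  0.4  5. ] | now-axes [0.  0.4 5.1] F [ 0.2  0.3 -1.7] w 13.8 g 52.9
```

```bash
python3 -m handwheel '[[[0.2,0,1.5],[0,0,0]],[[0,0,0],[0,0,0]],[[0,0,0],[0,0,0]]]'>/dev/null ; python3 plan.py c1 121.4
python3 -m handwheel '[[[0.1,0,1],[0,0,0]],[[0,0,0],[0,0,0]],[[0,0,0],[0,0,0]]]'>/dev/null ; python3 plan.py c1 121.4
python3 -m handwheel '[[[0.1,0,0.7],[0,0,0]],[[0,0,0],[0,0,0]],[[0,0,0],[0,0,0]]]'>/dev/null ; python3 plan.py c1 121.4
```

```text
t 22.6 tcp [491.2 356.5 125.3] turn [0.03 7.75 0.  ] | shift [-0.2  0.2  3.9] | now-axes [0.3 0.2 3.9] F [-0.2 -1.2  4. ] w 13.7 g 53.7
t 22.9 tcp [491.6 356.6 125.2] turn [0.07 7.81 0.  ] | shift [0.2 0.1 3.8] | now-axes [0.7 0.1 3.7] F [-1.6 -3.4 17.7] w 13.8 g 55.6
t 23.2 tcp [491.7 356.7 125.1] turn [0.08 7.84 0.01] | shift [ 0.2 -0.   3.7] | now-axes [ 0.7 -0.   3.7] F [-6.1 -3.9 28.6] w 13.9 g 57.3
```

```bash
python3 -m handwheel '[[[0,0,0],[0,0,0]],[[0,0,0],[0,0,0]],[[0,0,0],[0,0,0]]]' 255 20 >/dev/null ; python3 plan.py c1 121.4
python3 -m handwheel '[[[0.1,0,0.7],[0,0,0]],[[0,0,0],[0,0,0]],[[0,0,0],[0,0,0]]]'>/dev/null ; python3 plan.py c1 121.4
python3 - <<'E'
from bench import arm
import cv2,numpy as np
d=arm.get_image("side"); np.savez("side7.npz",**d); s=d["color"][190:290,240:370,::-1]
cv2.imwrite("pics/c7.png",cv2.resize(s,(780,600),interpolation=cv2.INTER_CUBIC))
E
```

```text
t 23.5 tcp [491.7 356.7 125.1] turn [0.09 7.84 0.  ] | shift [ 0.2 -0.   3.7] | now-axes [ 0.7 -0.   3.7] F [-5.9 -4.4 28.5] w 13.9 g 57.3
t 23.8 tcp [491.8 356.9 125.1] turn [0.13 7.88 0.01] | shift [ 0.3 -0.3  3.7] | now-axes [ 0.8 -0.3  3.6] F [-8.9 -5.1 38.3] w 14.1 g 58.9
```

View pics/c7.png

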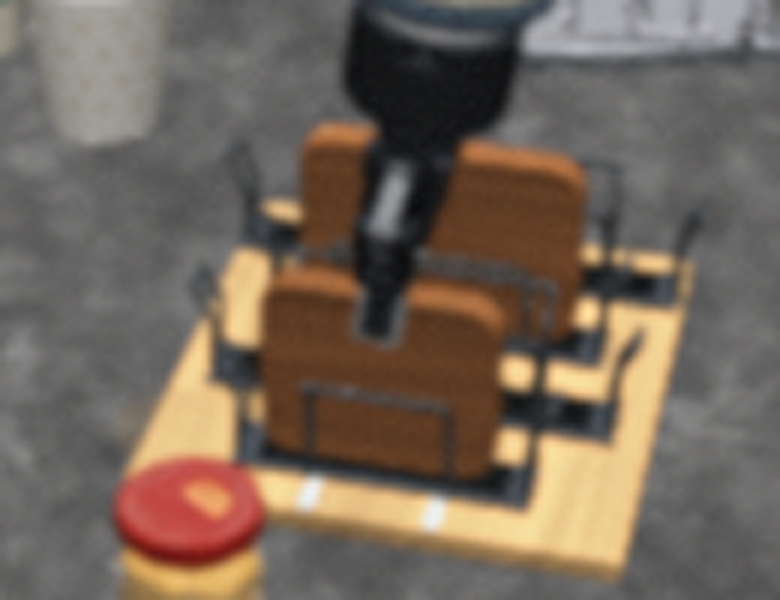

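Board 1 looks seated and level in cradle 1 (bottom edge (275,440)–(490,475), along the strip). I'll relieve the press, release and rise.

```bash
python3 -m handwheel '[[[-0.3,0,-2],[0,0,0]],[[0,0,0],[0,0,0]],[[0,0,0],[0,0,0]]]' >/dev/null ; python3 plan.py c1 121.4
python3 -m handwheel '[[[0,0,0],[0,0,0]],[[0,0,0],[0,0,0]],[[0,0,0],[0,0,0]],[[0,0,0],[0,0,0]],[[0,0,0],[0,0,0]]]' 120 50 >/dev/null; python3 plan.py c1 121.4
python3 -m handwheel '[[[-1.3,0,-10],[0,0,0]],[[-2.6,0,-20],[0,0,0]],[[-4,0,-30],[0,0,0]],[[-4,0,-30],[0,0,0]],[[-4,0,-30],[0,0,0]],[[0,0,0],[0,4,0]],[[0,0,0],[0,3.7,0]],[[0,0,0],[0,0,0]]]'>/dev/null; python3 plan.py b3 250
python3 - <<'E'
from bench import arm
import cv2,numpy as np
d=arm.get_image("side"); np.savez("side8.npz",**d)
a=cv2.resize(d["color"][190:290,240:350,::-1],(440,400),interpolation=cv2.INTER_CUBIC)
b=cv2.resize(d["color"][130:210,290:380,::-1],(360,320),interpolation=cv2.INTER_CUBIC)
b=np.vstack([b,np.zeros((80,360,3),np.uint8)])
cv2.imwrite("pics/c8.png",np.hstack([a,b]))
E
```

```text
t 24.15 tcp [491.5 356.6 125.1] turn [0.05 7.78 0.  ] | shift [0.1 0.1 3.7] | now-axes [0.6 0.1 3.7] F [ 0.2 -1.3 11.5] w 13.7 g 54.9
t 24.65 tcp [490.9 356.3 124.4] turn [-0.01  7.69  0.  ] | shift [-0.6  0.4  3. ] | now-axes [-0.2  0.4  3.1] F [-0.2 -0.2 -0.1] w 45.0 g 0.0
t 25.45 tcp [491.7 356.2 246.4] turn [  0.05  -0.   -17.76] | shift [ 153.7 -574.7   -3.6] | now-axes [ -28.9 -594.2   -4.1] F [ 0.7 -0.3  1. ] w 45.1 g 0.0
```

View pics/c8.png

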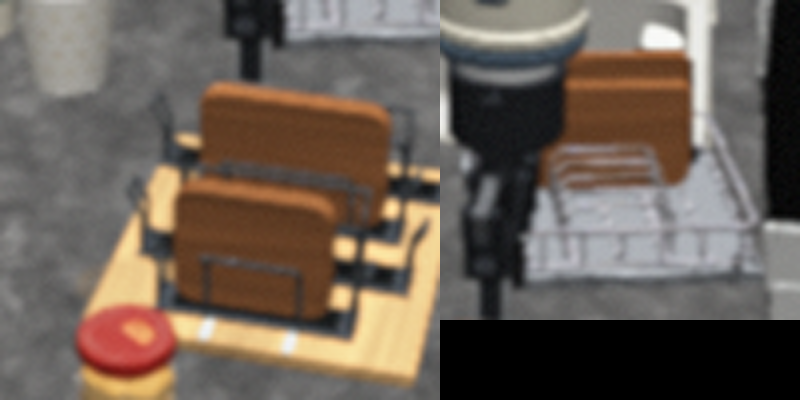

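Board 1 stands level and fully down (crop (255,250)), and board 2 still stands. In the drainer, boards 3 and 4 show parallel top edges (crop (625,60) and (625,85)). I'll check their tilt by depth with board 2 as the level reference, while moving the arm over.

```bash
python3 - <<'E'
from meas import *
d=dict(np.load("top0.npz")); W=world(d)
hsv=cv2.cvtColor(d["color"],cv2.COLOR_RGB2HSV)
u=np.arange(560)[None,:]; v=np.arange(420)[:,None]
m=(hsv[...,1]>100)&(hsv[...,0]<22)&(hsv[...,2]>105)&(u>325)&(u<435)&(v>200)&(v<300)
lab,n=nd.label(m); ids=[i for i in range(1,n+1) if (lab==i).sum()>60]; ids.sort(key=lambda i:np.where(lab==i)[1].mean())
for i,b in zip(ids,(2,1,3,4)):
    q=W[lab==i]; q=q[abs(q[:,2]-H[b])<.012]; a=q[:,0]-q[:,0].mean()
    k=abs(a)<.8*abs(a).max(); f=np.polyfit(a[k],q[k,2],1); print(b,k.sum(),"tilt deg",np.degrees(f[0]).round(1),"z",f[1].round(4))
E
python3 -m handwheel '[[[0,0,0],[0,0,-5.9]],[[0,0,0],[0,0,-5.9]],[[0,0,0],[0,0,-5.9]],[[11,-40,0],[0,0,0]],[[11,-40,0],[0,0,0]],[[11,-40,0],[0,0,0]],[[11,-40,0],[0,0,0]],[[11,-40,0],[0,0,0]]]' >/dev/null
python3 -m handwheel '[[[11,-40,0],[0,0,0]],[[11,-40,0],[0,0,0]],[[11,-40,0],[0,0,0]],[[11,-40,0],[0,0,0]],[[11,-40,0],[0,0,0]],[[11,-40,0],[0,0,0]],[[11,-40,0],[0,0,0]],[[11,-40,0],[0,0,0]]]' >/dev/null;python3 -m handwheel '[[[11,-40,0],[0,0,0]],[[0,-14,0],[0,0,0]],[[0,0,0],[0,0,0]],[[0,0,0],[0,0,0]]]' >/dev/null; python3 plan.py b3 127
```

```text
2 190 tilt deg -0.1 z 0.1292
1 144 tilt deg -6.6 z 0.1188
3 223 tilt deg -0.3 z 0.1352
4 276 tilt deg 0.2 z 0.141
t 27.5 tcp [ 450.7 -235.7  245.5] turn [-0.01 -0.02 -0.  ] | shift [ -1.4  -2.  118.5] | now-axes [ -1.5  -2.  118.5] F [-0.6  0.3  0.9] w 45.2 g 0.0
```

Board 1 was the only tilted one (6.6°); boards 3 and 4 are level. Gripping board 3.

```bash
python3 -m handwheel '[[[-1,-2,20],[0,0,0]],[[0,0,25],[0,0,0]],[[0,0,20],[0,0,0]],[[0,0,15],[0,0,0]],[[0,0,10],[0,0,0]],[[0,0,10],[0,0,0]],[[0,0,0],[0,0,0]]]' >/dev/null; python3 plan.py b3 127
python3 -m handwheel '[[[0,0,10],[0,0,0]],[[0,0,8],[0,0,0]],[[0,0,0],[0,0,0]],[[0,0,0],[0,0,0]]]' >/dev/null; python3 plan.py b3 127
python3 -m handwheel '[[[0,0,0],[0,0,0]],[[0,0,0],[0,0,0]],[[0,0,0],[0,0,0]],[[0,0,0],[0,0,0]],[[0,0,0],[0,0,0]]]' 255 60 >/dev/null; python3 plan.py b3 127
```

```text
t 28.2 tcp [ 452.1 -237.6  144.9] turn [ 0.05 -0.05  0.04] | shift [-0.4  0.1 17.9] | now-axes [-0.4  0.1 17.9] F [-0.3  0.3  0.4] w 45.1 g 0.0
t 28.6 tcp [ 452.3 -238.4  127.5] turn [ 0.02 -0.02 -0.01] | shift [-0.4  0.9  0.5] | now-axes [-0.4  0.9  0.5] F [ 0.8 -0.1 -0.5] w 45.2 g 0.0
t 29.1 tcp [ 452.6 -238.5  128. ] turn [-0.03  0.03 -0.  ] | shift [-0.1  1.1  1. ] | now-axes [-0.1  1.1  1. ] F [-0.7  0.2  6. ] w 14.2 g 58.9
```

```bash
python3 -m handwheel '[[[0,0,-10],[0,0,0]],[[0,0,-20],[0,0,0]],[[0,0,-30],[0,0,0]],[[0,0,-30],[0,0,0]],[[0,0,-30],[0,0,0]],[[0,0,-18],[0,0,0]],[[0,0,-5],[0,0,0]],[[0,0,0],[0,0,0]]]' >/dev/null
python3 -m handwheel '[[[0,0,0],[0,0,4]],[[0,0,0],[0,0,5]],[[0,0,0],[0,0,5]],[[0,0,0],[0,0,3.7]],[[0,0,0],[0,0,0]],[[0,0,0],[0,0,0]]]' >/dev/null;  python3 plan.py c3 270
```

```text
t 30.5 tcp [ 452.  -238.2  269.7] turn [ 0.04 -0.08  0.12] | shift [ 2.930e+01  5.347e+02 -3.000e-01] | now-axes [2.810e+01 5.347e+02 1.000e-01] F [-0.2  0.5 -2.6] w 13.8 g 58.6
```

```bash
python3 -m handwheel '[[[1,15,0],[0,0,0]],[[2,30,0],[0,0,0]],[[2,35,0],[0,0,0]],[[2,35,0],[0,0,0]],[[2,35,0],[0,0,0]],[[2,35,0],[0,0,0]],[[2,35,0],[0,0,0]],[[2,35,0],[0,0,0]]]' >/dev/null
python3 -m handwheel '[[[2,35,0],[0,0,0]],[[2,35,0],[0,0,0]],[[2,35,0],[0,0,0]],[[2,35,0],[0,0,0]],[[2,35,0],[0,0,0]],[[2,35,0],[0,0,0]],[[2,35,0],[0,0,0]],[[0,25,0],[0,0,0]]]' >/dev/null
python3 -m handwheel '[[[0,9,0],[0,0,0]],[[0,0,0],[0,0,0]],[[0,0,0],[0,0,0]],[[0,0,0],[0,0,0]]]' >/dev/null;python3 plan.py c3 131.5
python3 - <<'E'
from bench import arm
import cv2,numpy as np
d=arm.get_image("side"); np.savez("side9.npz",**d)
from pts import *
s=arm.observe(); hsv=cv2.cvtColor(d["color"],cv2.COLOR_RGB2HSV)
P=d["pose"]; # predicted face corners (level, centred) -> pixels, to compare with mask edges
a=np.radians(-6.5); ex=np.array([np.cos(a),np.sin(a),0]); n=np.array([-np.sin(a),np.cos(a),0])
m=(hsv[...,1]>100)&(hsv[...,0]<20)&(hsv[...,2]>50)
for al in(-60,-30,30,60):
  zb=s["tcp_pos"][2]+.007-.112
  q=s["tcp_pos"]*[1,1,0]+n*.0075+ex*al/1000+[0,0,zb]; c=P[:3,:3].T@(q-P[:3,3]); u,v=d["cx"]-d["fx"]*c[0]/c[2], d["cy"]+d["fy"]*c[1]/c[2]
  col=m[:,int(round(u))]; r=np.where(col[:int(v)+12])[0]; print(al,"pred bottom",u.round(1),v.round(1),"mask rows near",[int(x) for x in r[-1:]])
E
```

```text
t 32.5 tcp [483.8 294.5 270.6] turn [-0.02 -0.02 -0.03] | shift [  0.5   1.9 139.1] | now-axes [  0.5   1.9 139.1] F [ 0.1 -0.2 -2.2] w 13.6 g 58.8
-60 pred bottom 330.1 217.8 mask rows near [228]
-30 pred bottom 319.5 216.4 mask rows near [227]
30 pred bottom 298.6 213.5 mask rows near [224]
60 pred bottom 288.4 212.1 mask rows near [211]
```

```bash
python3 -m handwheel '[[[0,2,15],[0,0,0]],[[0,0,25],[0,0,0]],[[0,0,25],[0,0,0]],[[0,0,15],[0,0,0]],[[0,0,0],[0,0,0]]]' >/dev/null; python3 plan.py c3 131.5
python3 -m handwheel '[[[0,0,10],[0,0,0]],[[0,0,10],[0,0,0]],[[0,0,10],[0,0,0]],[[0,0,0],[0,0,0]]]' >/dev/null; python3 plan.py c3 131.5
python3 -m handwheel '[[[0,0,10],[0,0,0]],[[0,0,8],[0,0,0]],[[0,0,0],[0,0,0]],[[0,0,0],[0,0,0]]]' >/dev/null; python3 plan.py c3 131.5
```

```text
t 33.05 tcp [483.3 296.3 188.9] turn [-0.11 -0.17 -0.05] | shift [-0.2  0.2 57.4] | now-axes [-0.3  0.3 57.4] F [ 0.4  0.3 -1.3] w 13.9 g 58.7
t 33.45 tcp [483.7 297.1 159.3] turn [-0.06 -0.09 -0.  ] | shift [ 0.1 -0.7 27.8] | now-axes [ 0.  -0.7 27.8] F [ 0.1 -1.  -1.9] w 13.8 g 58.8
t 33.85 tcp [484.2 297.5 142.4] turn [-0.01 -0.02  0.  ] | shift [ 0.6 -1.1 10.9] | now-axes [ 0.6 -1.1 10.9] F [ 0.6 -0.3 -1.8] w 14.0 g 58.9
```

```bash
python3 -m handwheel '[[[0,0,4],[0,0,0]],[[0,0,3],[0,0,0]],[[0,0,0],[0,0,0]],[[0,0,0],[0,0,0]]]' >/dev/null; python3 plan.py c3 131.5
python3 -m handwheel '[[[0,0,2],[0,0,0]],[[0,0,0],[0,0,0]],[[0,0,0],[0,0,0]]]' >/dev/null; python3 plan.py c3 131.5
python3 -m handwheel '[[[0,0,1],[0,0,0]],[[0,0,0],[0,0,0]],[[0,0,0],[0,0,0]]]' >/dev/null; python3 plan.py c3 131.5
python3 -m handwheel '[[[0,0,0.6],[0,0,0]],[[0,0,0],[0,0,0]],[[0,0,0],[0,0,0]]]' >/dev/null; python3 plan.py c3 131.5
```

```text
t 34.25 tcp [484.2 297.5 135.6] turn [-0. -0. -0.] | shift [ 0.6 -1.1  4.1] | now-axes [ 0.6 -1.1  4.1] F [ 0.1  0.3 -3.1] w 14.3 g 58.9
t 34.55 tcp [484.2 297.4 133.6] turn [-0. -0.  0.] | shift [ 0.6 -1.1  2.1] | now-axes [ 0.6 -1.1  2.1] F [ 0.  -0.4 -2.5] w 14.0 g 58.9
t 34.85 tcp [484.2 297.4 132.6] turn [-0. -0. -0.] | shift [ 0.6 -1.1  1.1] | now-axes [ 0.6 -1.1  1.1] F [-0.2 -0.1 -3. ] w 14.1 g 58.9
t 35.15 tcp [484.3 297.5 132.1] turn [0. 0. 0.] | shift [ 0.7 -1.2  0.6] | now-axes [ 0.7 -1.2  0.6] F [-0.2  1.  -0.1] w 14.0 g 59.1
```

```bash
python3 -m handwheel '[[[0,0,0.5],[0,0,0]],[[0,0,0],[0,0,0]],[[0,0,0],[0,0,0]]]' >/dev/null; python3 plan.py c3 131.5
python3 -m handwheel '[[[0,0,0],[0,0,0]],[[0,0,0],[0,0,0]],[[0,0,0],[0,0,0]],[[0,0,0],[0,0,0]],[[0,0,0],[0,0,0]]]' 120 >/dev/null; python3 plan.py c3 131.5
python3 -m handwheel '[[[0,0,-10],[0,0,0]],[[0,0,-20],[0,0,0]],[[0,0,-30],[0,0,0]],[[0,0,-30],[0,0,0]],[[0,0,-25],[0,0,0]],[[0,0,-5],[0,0,0]],[[0,0,0],[0,0,0]]]'>/dev/null
python3 -m handwheel '[[[0,0,0],[0,0,-5.9]],[[0,0,0],[0,0,-5.9]],[[0,0,0],[0,0,-5.9]],[[0,0,0],[0,0,0]]]'>/dev/null; python3 plan.py b4 250
```

```text
t 35.45 tcp [484.3 297.6 132. ] turn [0.02 0.03 0.01] | shift [ 0.7 -1.3  0.5] | now-axes [ 0.7 -1.3  0.5] F [-3.4  0.1  9.9] w 14.2 g 60.5
t 35.95 tcp [484.3 297.5 131.4] turn [-0. -0. -0.] | shift [ 0.6 -1.1 -0.1] | now-axes [ 0.6 -1.1 -0.1] F [-1.2  1.3 -0.3] w 45.3 g 0.0
t 37.05 tcp [483.7 297.2 250.4] turn [-0.03 -0.11  0.11] | shift [ 1.297e+02 -5.816e+02  4.000e-01] | now-axes [ 130.8 -581.3    1. ] F [-0.1  0.2 -0.4] w 45.1 g 0.0
```

Board 3 is down and released. Next is board 4.

```bash
python3 -m handwheel '[[[9,-40,0],[0,0,0]],[[9,-40,0],[0,0,0]],[[9,-40,0],[0,0,0]],[[9,-40,0],[0,0,0]],[[9,-40,0],[0,0,0]],[[9,-40,0],[0,0,0]],[[9,-40,0],[0,0,0]],[[9,-40,0],[0,0,0]]]' >/dev/null
python3 -m handwheel '[[[9,-40,0],[0,0,0]],[[9,-40,0],[0,0,0]],[[9,-40,0],[0,0,0]],[[9,-40,0],[0,0,0]],[[9,-40,0],[0,0,0]],[[9,-40,0],[0,0,0]],[[4,-20,0],[0,0,0]],[[0,0,0],[0,0,0]]]' >/dev/null
python3 -m handwheel '[[[0,0,0],[0,0,0]],[[0,0,0],[0,0,0]]]' >/dev/null; python3 plan.py b4 133
```

```text
t 38.85 tcp [ 469.3 -295.6  251.2] turn [ 0.05 -0.03 -0.01] | shift [  0.4  -2.9 118.2] | now-axes [  0.3  -3.  118.2] F [-0.5  0.5 -1.8] w 45.3 g 0.0
```

```bash
python3 -m handwheel '[[[0,-3,20],[0,0,0]],[[0,0,25],[0,0,0]],[[0,0,20],[0,0,0]],[[0,0,15],[0,0,0]],[[0,0,10],[0,0,0]],[[0,0,10],[0,0,0]],[[0,0,0],[0,0,0]]]' >/dev/null; python3 plan.py b4 133
python3 -m handwheel '[[[0,0,10],[0,0,0]],[[0,0,8],[0,0,0]],[[0,0,0],[0,0,0]],[[0,0,0],[0,0,0]]]' >/dev/null; python3 plan.py b4 133
python3 -m handwheel '[[[0,0,0],[0,0,0]],[[0,0,0],[0,0,0]],[[0,0,0],[0,0,0]],[[0,0,0],[0,0,0]],[[0,0,0],[0,0,0]]]' 255 70 >/dev/null; python3 plan.py b4 133
```

```text
t 39.55 tcp [ 469.7 -299.   150.7] turn [ 0.06 -0.05  0.02] | shift [ 0.1  0.5 17.7] | now-axes [ 0.1  0.5 17.7] F [0.  0.3 0.3] w 45.0 g 0.0
t 39.95 tcp [ 469.9 -299.7  133.4] turn [ 0.01 -0.01 -0.  ] | shift [0.2 1.2 0.4] | now-axes [0.2 1.2 0.4] F [ 0.1 -0.1  0.2] w 45.3 g 0.0
t 40.45 tcp [ 470.2 -299.9  134. ] turn [-0.04  0.03  0.  ] | shift [0.4 1.5 1. ] | now-axes [0.4 1.5 1. ] F [-0.5  0.6  6. ] w 14.2 g 68.8
```

Placement will be at TCP z ≈ 137.5.

```bash
python3 -m handwheel '[[[0,0,-10],[0,0,0]],[[0,0,-20],[0,0,0]],[[0,0,-30],[0,0,0]],[[0,0,-30],[0,0,0]],[[0,0,-30],[0,0,0]],[[0,0,-18],[0,0,0]],[[0,0,-5],[0,0,0]],[[0,0,0],[0,0,0]]]' >/dev/null
python3 -m handwheel '[[[0,0,0],[0,0,4]],[[0,0,0],[0,0,5]],[[0,0,0],[0,0,5]],[[0,0,0],[0,0,3.7]],[[0,0,0],[0,0,0]],[[0,0,0],[0,0,0]]]' >/dev/null;  python3 plan.py c4 275
```

```text
t 41.85 tcp [ 469.6 -299.4  275.5] turn [ 0.05 -0.08  0.12] | shift [ 52.1 473.5   0.5] | now-axes [ 51.1 473.6   1. ] F [ 0.5  0.5 -2.6] w 14.0 g 68.5
```

```bash
python3 -m handwheel '[[[2,15,0],[0,0,0]],[[4,30,0],[0,0,0]],[[4,35,0],[0,0,0]],[[4,35,0],[0,0,0]],[[4,35,0],[0,0,0]],[[4,35,0],[0,0,0]],[[4,35,0],[0,0,0]],[[4,35,0],[0,0,0]]]' >/dev/null
python3 -m handwheel '[[[4,35,0],[0,0,0]],[[4,35,0],[0,0,0]],[[4,35,0],[0,0,0]],[[4,35,0],[0,0,0]],[[3,35,0],[0,0,0]],[[2,30,0],[0,0,0]],[[1,13,0],[0,0,0]],[[0,0,0],[0,0,0]]]' >/dev/null
python3 -m handwheel '[[[0,0,0],[0,0,0]],[[0,0,0],[0,0,0]],[[0,0,0],[0,0,0]]]' >/dev/null;python3 plan.py c4 137.5
```

```text
t 43.75 tcp [471.8 175.3 276.5] turn [-0.01 -0.   -0.06] | shift [  0.5   1.6 139. ] | now-axes [  0.5   1.6 139. ] F [ 1.2 -0.4 -3.5] w 13.8 g 68.8
```

```bash
python3 -m handwheel '[[[0,1,15],[0,0,0]],[[0,0,25],[0,0,0]],[[0,0,25],[0,0,0]],[[0,0,15],[0,0,0]],[[0,0,0],[0,0,0]]]' >/dev/null; python3 plan.py c4 137.5
python3 -m handwheel '[[[0,0,10],[0,0,0]],[[0,0,10],[0,0,0]],[[0,0,10],[0,0,0]],[[0,0,0],[0,0,0]]]' >/dev/null; python3 plan.py c4 137.5
python3 -m handwheel '[[[0,0,10],[0,0,0]],[[0,0,8],[0,0,0]],[[0,0,4],[0,0,0]],[[0,0,0],[0,0,0]],[[0,0,0],[0,0,0]]]' >/dev/null; python3 plan.py c4 137.5
```

```text
t 44.25 tcp [471.  176.3 194.9] turn [-0.07 -0.19 -0.05] | shift [-0.4  0.7 57.4] | now-axes [-0.6  0.7 57.4] F [ 0.6 -0.1 -2.6] w 13.9 g 68.6
t 44.65 tcp [471.4 177.  165.3] turn [-0.03 -0.1  -0.  ] | shift [-0.1 -0.1 27.8] | now-axes [-0.2 -0.  27.8] F [-0.3 -0.1 -2.9] w 14.0 g 68.8
t 45.15 tcp [472.  177.2 144.5] turn [-0.  0.  0.] | shift [ 0.5 -0.3  7. ] | now-axes [ 0.5 -0.3  7. ] F [ 0.8  0.2 -1.9] w 13.9 g 68.9
```

```bash
python3 -m handwheel '[[[0,0,3],[0,0,0]],[[0,0,2],[0,0,0]],[[0,0,0],[0,0,0]],[[0,0,0],[0,0,0]]]' >/dev/null; python3 plan.py c4 137.5
python3 -m handwheel '[[[0,0,1],[0,0,0]],[[0,0,0],[0,0,0]],[[0,0,0],[0,0,0]]]' >/dev/null; python3 plan.py c4 137.5
python3 -m handwheel '[[[0,0,0.7],[0,0,0]],[[0,0,0],[0,0,0]],[[0,0,0],[0,0,0]]]' >/dev/null; python3 plan.py c4 137.5
python3 -m handwheel '[[[0,0,0.4],[0,0,0]],[[0,0,0],[0,0,0]],[[0,0,0],[0,0,0]]]' >/dev/null; python3 plan.py c4 137.5
```

```text
t 45.55 tcp [472.  177.2 139.5] turn [-0. -0.  0.] | shift [ 0.4 -0.3  2. ] | now-axes [ 0.4 -0.3  2. ] F [ 1.1  0.3 -2. ] w 14.2 g 68.9
t 45.85 tcp [472.  177.1 138.5] turn [-0.  0.  0.] | shift [ 0.4 -0.3  1. ] | now-axes [ 0.4 -0.3  1. ] F [ 0.2  1.1 -2.6] w 13.6 g 68.9
t 46.15 tcp [472.  177.2 138. ] turn [0.01 0.02 0.  ] | shift [ 0.5 -0.4  0.5] | now-axes [ 0.5 -0.4  0.5] F [-1.2  1.2  4.5] w 14.2 g 69.7
t 46.45 tcp [472.  177.2 138. ] turn [0.02 0.03 0.  ] | shift [ 0.5 -0.4  0.5] | now-axes [ 0.5 -0.4  0.5] F [-4.5  0.1 13.3] w 13.9 g 71.3
```

Seated. Releasing, rising, moving aside and checking.

```bash
python3 -m handwheel '[[[0,0,0],[0,0,0]],[[0,0,0],[0,0,0]],[[0,0,0],[0,0,0]],[[0,0,0],[0,0,0]],[[0,0,0],[0,0,0]]]' 120 >/dev/null; python3 plan.py c4 137.5
python3 -m handwheel '[[[0,0,-10],[0,0,0]],[[0,0,-20],[0,0,0]],[[0,0,-30],[0,0,0]],[[0,0,-30],[0,0,0]],[[0,0,-25],[0,0,0]],[[0,0,-5],[0,0,0]],[[0,0,0],[0,0,0]]]'>/dev/null
python3 -m handwheel '[[[0,-40,0],[0,0,0]],[[0,-40,0],[0,0,0]],[[0,-40,0],[0,0,0]],[[0,-40,0],[0,0,0]],[[0,-40,0],[0,0,0]],[[0,-40,0],[0,0,0]],[[0,0,0],[0,0,0]],[[0,0,0],[0,0,0]]]'>/dev/null
python3 - <<'E'
from bench import arm
from meas import *
D={}
for n in("side","top"): D[n]=arm.get_image(n)
a=cv2.resize(D["side"]["color"][160:300,230:370,::-1],(400,400),interpolation=cv2.INTER_CUBIC)
b=cv2.resize(D["top"]["color"][160:300,140:280,::-1],(400,400),interpolation=cv2.INTER_CUBIC)
cv2.imwrite("pics/c9.png",np.hstack([a,b]))
d=D["top"]; W=world(d); hsv=cv2.cvtColor(d["color"],cv2.COLOR_RGB2HSV); u=np.arange(560)[None,:]; v=np.arange(420)[:,None]
m=(hsv[...,1]>100)&(hsv[...,0]<18)&(W[...,2]>.115)&(W[...,2]<.16)&(u>180)&(u<275)&(v>200)&(v<292)
lab,n=nd.label(m)
for i in range(1,n+1):
    if (lab==i).sum()<40: continue
    q=W[lab==i]; h=np.percentile(q[:,2],85); t=q[q[:,2]>h-.008]; f=np.polyfit(t[:,0]-t[:,0].mean(),t[:,2],1)
    print(len(t),"mean",(t.mean(0)*1000).round(1),"tilt",np.degrees(f[0]).round(1))
E
```

```text
t 46.95 tcp [471.9 177.1 137.3] turn [-0.01 -0.01  0.  ] | shift [ 0.4 -0.3 -0.2] | now-axes [ 0.4 -0.3 -0.2] F [-0.5 -0.5 -0.2] w 45.3 g 0.0
343 mean [472.5 178.1 145.2] tilt 0.0
296 mean [484.1 298.  138.9] tilt 0.0
236 mean [476.9 238.2 132.8] tilt -0.2
184 mean [495.6 356.1 126.9] tilt -0.3
```

View pics/c9.png

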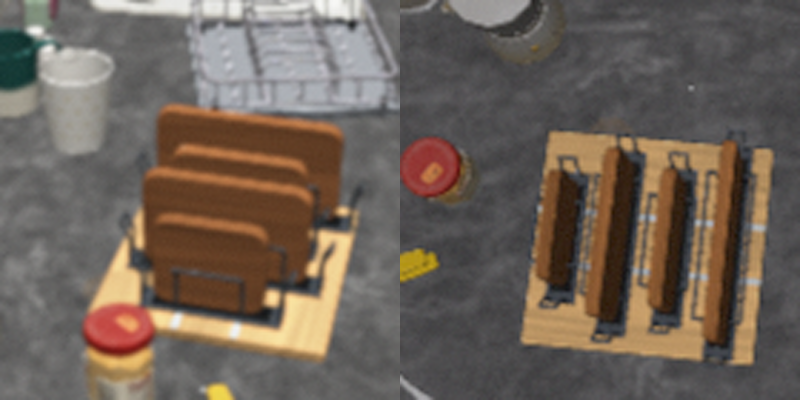

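All four boards stand upright in their own cradles. Top edges measure 145/139/133/127 mm against 144/138/132/126 expected, with tilts of 0.3° or less. The drainer is empty, and the jar and mug are where they were.

```bash
python3 -c "
from bench import arm
print(arm.sign_off())"
```

```text
the job is handed in; nothing more can be done
None
```

All four boards stand upright and fully down in their own cradles, set down rather than dropped. The mug and jar were left where they were, and the job was handed in at about 49 s of the 125 s allowed.

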